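# Shut the second slanted stop valve with its T-key

### The job

Two key-operated stop valves stand on the counter; the T-handled key is still on the one that is already shut. Lift the key off, put it into the hood of the other valve and turn it under light pressure, without forcing it, until its blade drops fully home in the slot deep inside; then turn it clockwise until that valve is shut, with the bar square across the pipe, and leave the key standing there fully home.

Things in the scene. Friction and masses are not known exactly. Their poses are not given: they have to be found in the camera images.
- key: Plain steel T-handled valve key, 109 mm long, 0.26 kg: cross bar, round barrel, flat blade. Origin at the barrel's lower end, where the blade begins; z up along the barrel, y along the cross bar and the blade's width, x through their thickness. At the start it is home in valve_a_hood (origin on origin, axes parallel, bar across the pipe) and may lean 3 degrees in its play.
- key_bar (a point): Middle of the key's cross bar, 85 mm above the key's origin: grip it here, closing along the key's x. The bar is 96 mm long (y), 22 x 22 mm thick; 40 mm of bare barrel lies between it and the hood when home. The barrel is 28.4 mm in diameter over its lowest 46 mm, with a 4 mm bevel at the end.
- key_tip (a point): Tip of the key's blade, on the axis, 13 mm below the key's origin. The blade is 22 mm wide and 8.5 mm thick at the barrel, tapering to 18 x 4.4 mm at the tip. Axes as the key's.
- valve_a_hood: Hood of the valve that is already shut, holding the key at the start: a fixed brass tube on a slanted branch, leaning 28 degrees from vertical towards the robot. Origin on its axis at the top of the slotted spindle inside; z out along the axis, y level and square across the pipe, x up the slope, away from the robot. The key draws straight out along z, clear of the mouth after 47 mm.
- valve_a_mouth (a point): Centre of that hood's open mouth, 34 mm along z from valve_a_hood's origin, same axes. Outside diameter 43 mm, bore 30.8 mm: 1.2 mm of play all round the key's barrel.
- valve_b: The other valve, partly open, to be shut: brass body on a 22 mm copper pipe 60 mm above the counter, fixed on a steel plate 200 x 52 mm. Origin under the plate's centre, x along the pipe away from the robot, y across it, z up. valve_a is the same.
- valve_b_hood: Hood of valve_b, same as valve_a_hood (leans 28 degrees; origin at the spindle's top; z out along the axis, y square across the pipe). The spindle has a slot 10 mm wide, 14 mm deep. Shut, at its clockwise stop (looking down into the hood), the slot lies along y; fully open, along x. At the start it is 23 to 75 degrees open (anticlockwise of shut): its angle is not given, feel for it.
- valve_b_mouth (a point): Centre of valve_b's hood mouth, 34 mm along z from valve_b_hood's origin. Resting on the spindle's face, the key's origin is 12 to 13 mm short of home and the barrel 21 mm inside. The tapered tip begins to sink within about 12 degrees of the slot; the key comes home within about 4 degrees. Search with 3 to 8 N; the spindle turns stiffly, 0.15 N m.

How it is judged:
By the outcome, as a careful person would: the job done as asked, in the order asked, and still so for the second after the job is handed in, with the robot touching nothing.
It also fails if it takes over 48 s, if anything falls off the work surface, if the arm or the gripper's body presses on something with over 40 N, if the wrist force passes 120 N, or if a joint passes its speed limit or range.

### The arm

A 6-joint arm with a two-finger parallel gripper is mounted at the origin on the work surface; the furniture and walls round the work are solid. World frame = base frame: x ahead of the robot, y to its left, z up, the work surface at z = 0. Lengths are in mm, angles in rad, forces in N, time in s.
With the tool pointing down it reaches from about 350 to 850 mm from the base axis. Payload 8.1 kg.
Tool frame: the origin (TCP) lies between the finger pads; the fingertips stand 22 mm ahead of it and the grasp point (between the pads) lies 3 mm ahead of it; z points along the fingers, y is the line along which they close (so a half turn about z gives the same grasp; the last joint's range is limited). The gripper opens to 93 mm and grips with 3 to 60 N. Pads are 15 mm wide; open, the fingers measure 128 mm over their backs; the gripper's body (75 mm by 188 mm) begins 65 mm behind the grasp point.
Start: joints at [1.033, 0.13, 1.488, -0, 1.523, -0.085], TCP at [262.471, 539.55, 240.635] pointing down, gripper open.
Joint ranges: [-2.96, 2.96], [-0.89, 2.26], [0.02, 2.5], [-1.34, 4.48], [0, 2.73], [-2.66, 2.66]. Speed limits (rad/s): [2.39, 2.39, 2.79, 3.14, 3.14, 3.14].

### API

Orientations are given as a rotation vector (axis times angle).
In Python, from cell import r, get_image gives the robot as it stands.
- The arm moves only by the tool arm_command, never from a script. Its argument "deltas" is a list of rows, each a list of 3 entries, a list of its own where there are three numbers: the turn, a rotation vector about the world's x, y, z in degrees, then the shift along the world's x, y, z in mm, then the opening, from 0 (shut) to 1 (fully open). In form: [[[wx, wy, wz], [tx, ty, tz], jaw], ...]. A call has 1 to 5 rows; each row shifts and turns the commanded pose from where the row before left it; what a row does not reach is not made up. A row lasts 1/8 s, in which the tool goes at most 62.5 mm and 10.7 degrees, less where a joint would pass 70% of its speed; a pose out of reach is approached as far as the arm can. A call is refused whole if a number of a shift passes 62.5 or a number of a turn 10.7, either way. A call with a gripper value outside its range is refused whole. The fingers move at their own pace and stop on an object; "newtons" is the grip in N (left out, the last holds). Time passes only in rows, so rows that do not move let the fingers close. It gives the time, the measured TCP pose, the force, the opening and the grip force at its end, in the units of the state.
- r.observe(): the state, without advancing time (a new reading comes with each control period).
- get_image(name): name is "side" or "top" or "wrist"; returns a dict with "pixels" (420x560x3 uint8, blue, green, red), "fx", "fy", "cx", "cy" (pixels), "R" (3x3) and "t" (3): a world point X has camera coordinates R X + t. Camera axes: x right, y down, z forward; pixel columns grow to the right and rows downward; lengths in mm; the calibration is good to about 2 mm. The wrist camera is an equidistant fisheye: a pixel r from the principal point sees the ray r / f radians off the axis. A picture is of the moment at which its call begins. There is no depth.
- r.sign_off(): hands the job in; it is judged then, once.
The state is a dict: "time_s": time; "q": joint angles; "joint_vel": joint speeds; "tau": joint torques, N m; "position": TCP position; "tool_rot": TCP orientation; "contact_force": force on the tool from outside, world axes, zero at the start; "ft_torque": the same for the moment, N m; "grip_width": opening from 0.0 (shut) to 1.0 (fully open); "gripper_force": force on a finger pad.
Only numpy, scipy, OpenCV 4.12 (cv2) and the standard library are available. Lean on these libraries where they do the work, as an engineer would, in place of code of your own. Each camera call takes 0.05 s, during which the arm holds its last target. There are 200 camera calls.

## Working session

There is one attempt and no reset: what is moved stays moved. The work goes in short steps, Python scripts to look and compute and a tool call to move; the robot and the scene stay as the last step left them, time stands still between calls to the robot, and variables do not carry over. Pictures are saved under pics/ and viewed, at most 10 in all, crops included, and the job is handed in when it is done.

Besides the shell and the picture viewer there is one more tool, called after "Request:" as name([rows], argument=value, ...), one row to a line, values as JSON. arm_command: Moves the arm, as the interface text tells. Its arguments: {"type":"object","properties":{"deltas":{"type":"array","items":{"type":"array"}},"newtons":{"type":"number"}},"required":["deltas"]}

```bash
mkdir -p pics; cat > h.py <<'E'
import numpy as np, cv2
from cell import r, get_image
def snap(n,f):
    d=get_image(n); cv2.imwrite('pics/'+f,d['pixels']); np.savez('pics/'+f+'.npz',**d); return d
def ray(d,u,v):
    R=np.array(d['R']);t=np.array(d['t']);C=-R.T@t
    w=np.array([(u-d['cx'])/d['fx'],(v-d['cy'])/d['fy'],1.])
    return C,R.T@w/np.linalg.norm(w)
def fray(d,u,v):
    R=np.array(d['R']);t=np.array(d['t']);C=-R.T@t
    a=np.array([(u-d['cx'])/d['fx'],(v-d['cy'])/d['fy']]);th=np.linalg.norm(a)
    a=a/max(th,1e-9)*np.sin(th)
    return C,R.T@np.array([a[0],a[1],np.cos(th)])
def proj(d,X):
    c=np.array(d['R'])@X+np.array(d['t']); return c[0]/c[2]*d['fx']+d['cx'],c[1]/c[2]*d['fy']+d['cy']
def tri(rs):
    A=np.zeros((3,3));b=np.zeros(3)
    for C,w in rs:
        P=np.eye(3)-np.outer(w,w);A+=P;b+=P@C
    X=np.linalg.solve(A,b); return X,[np.linalg.norm((np.eye(3)-np.outer(w,w))@(X-C)) for C,w in rs]
def onz(cw,z): C,w=cw; return C+w*(z-C[2])/w[2]
E
python3 - <<'E'
from h import *
print(r.observe())
a=snap('side','s1.png');b=snap('top','t1.png');
for d in(a,b): print(d['fx'],d['cx'],d['cy'],-np.array(d['R']).T@d['t'],np.array(d['R']).round(2).tolist())
E
```

```text
{'time_s': 0.0, 'q': array([ 1.03261849e+00,  1.31156254e-01,  1.48927215e+00, -1.49517156e-06,
        1.52300880e+00, -8.53958100e-02]), 'joint_vel': array([ 0.00142454, -0.00024148,  0.00066409,  0.00058304, -0.00144386,
        0.0007001 ]), 'tau': array([-1.55457139e-03, -5.59837997e+01, -4.91757345e+01,  7.70197297e-02,
        3.51996243e-02, -1.60090954e-04]), 'position': array([262.18595668, 539.09256441, 239.59426952]), 'tool_rot': array([-7.05041410e-01, -3.06087690e+00,  2.75795045e-03]), 'contact_force': array([-0.51163249,  0.34286251, -0.45277709]), 'ft_torque': array([ 0.00878929, -0.03183861, -0.01453208]), 'gripper_force': 0.0, 'grip_width': 0.9991785963285734}
425.2187665611904 277.7440992538427 209.60061755220713 [368.53572708 701.18831974 518.4628133 ] [[-0.95, -0.3, -0.0], [-0.13, 0.44, -0.89], [0.27, -0.85, -0.46]]
469.1888037668196 274.6756272897052 217.38380425037886 [ 503.68164585   -7.44850334 1026.0628484 ] [[-0.01, -1.0, 0.0], [-0.99, 0.01, -0.12], [0.12, -0.0, -0.99]]
```

View pics/s1.png

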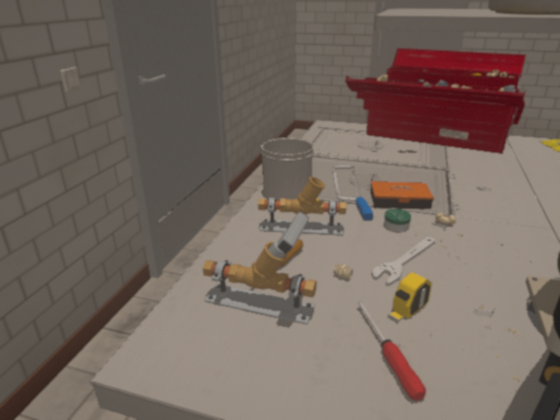

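View pics/t1.png

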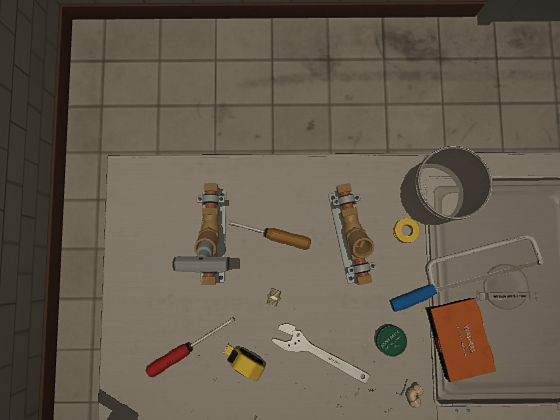

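The side view shows valve A with the key (bar about (293,235)) in front and valve B behind it (hood about (315,185)). In the top view the key bar runs (173,263)–(239,263) and B's mouth is at about (364,246). I'll enlarge these areas.

```bash
python3 - <<'E'
import cv2,numpy as np
s=cv2.imread('pics/s1.png');t=cv2.imread('pics/t1.png')
def c(i,x,y,w,h,W,H): return cv2.resize(i[y:y+h,x:x+w],(W,H),interpolation=cv2.INTER_CUBIC)
A=c(t,160,180,100,110,400,300*110//110); 
# all at 4x: A top(100x75), B top, A side, B side
tl=c(t,160,170,100,75,400,300)
P=np.vstack([np.hstack([c(t,165,215,100,75,400,300),c(t,310,215,100,75,400,300)]),np.hstack([c(s,230,205,100,75,400,300),c(s,255,165,100,75,400,300)])])
cv2.imwrite('pics/c1.png',P)
E
```

```text
(no output)
```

View pics/c1.png

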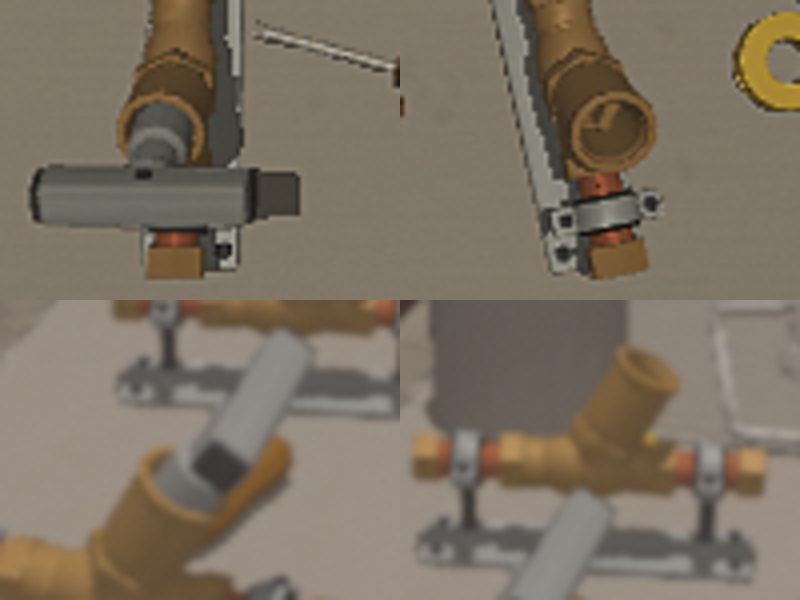

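The 4x crops give, in full-image pixels: bar ends in the top view at about (174,264) and (228,264), the near bar end in the side view at (284,247) and the far one at about (302,217). B's mouth centre is top (363.7,247.5), side (316.7,182.5).

```bash
python3 - <<'E'
from h import *
s=np.load('pics/s1.png.npz');t=np.load('pics/t1.png.npz')
for n,a,b in [('bar+y',(173.75,264),(284.3,247)),('bar-y',(228,264),(302,217)),('mouthB',(363.75,247.5),(316.75,182.5)),]:
    print(n,*tri([ray(t,*a),ray(s,*b)]))
pA=[onz(ray(t,*p),60) for p in [(208.7,280),(211,186)]];pB=[onz(ray(t,*p),60) for p in [(365,280.5),(344,186)]]
for p in (pA,pB): d=p[1]-p[0]; print(p,np.linalg.norm(d),np.degrees(np.arctan2(d[1],d[0])))
# plate/pipe yaw by masks: brass/copper pixels fit
im=cv2.imread('pics/t1.png');hsv=cv2.cvtColor(im,cv2.COLOR_BGR2HSV)
for x0,x1 in((190,228),(325,385)):
    m=np.zeros(im.shape[:2],np.uint8);m[180:286,x0:x1]=255
    m&=cv2.inRange(hsv,(3,110,50),(22,255,255))
    ys,xs=np.nonzero(m)
    for lo,hi in((183,195),(195,215),(273,284)):
        k=(ys>=lo)&(ys<hi);print(x0,lo,xs[k].mean().round(1),xs[k].min(),xs[k].max(),ys[k].min(),ys[k].max(),k.sum())
d=np.array(t['R']);print()
E
```

```text
bar+y [526.45462352 173.22849847 168.52161352] [np.float64(0.06283321613328906), np.float64(0.06283321613330682)]
bar-y [524.94112142  74.3705664  169.85572152] [np.float64(0.6579040186667148), np.float64(0.6579040186667403)]
mouthB [ 555.56966642 -182.32992715  122.68418857] [np.float64(0.4842362623579715), np.float64(0.48423626235764505)]
[array([496.25754932, 124.29356273,  60.        ]), array([691.10873258, 121.07652057,  60.        ])] 194.87773853870328 -0.9458818268984063
[array([ 492.30746138, -194.71966264,   60.        ]), array([ 688.71633531, -157.19869459,   60.        ])] 199.96066814086225 10.815190826259558
190 183 210.5 204 217 183 193 137
190 195 210.0 202 218 203 214 167
190 273 208.4 201 215 273 283 140
325 183 343.8 337 350 184 194 132
325 195 348.5 340 357 195 214 157
325 273 363.7 357 371 273 283 139
```

```bash
cat >> h.py <<'E'
from scipy.spatial.transform import Rotation as Ro
def toolR(yaw,open_=0,lean=28,lat=0):
    """tool rotation to hold key whose hood has given yaw; open_ = ccw turn of key (deg)"""
    H=Ro.from_euler('z',yaw,degrees=True)*Ro.from_euler('y',-lean,degrees=True) # key axes
    K=H*Ro.from_euler('z',open_,degrees=True)
    k=K.as_matrix(); return Ro.from_matrix(np.c_[k[:,1],k[:,0],-k[:,2]])
def goal(Rt,p,n=1):
    o=r.observe(); d=(Rt*Ro.from_rotvec(o['tool_rot']).inv()).as_rotvec(degrees=True); s=np.array(p)-o['position']
    print('turn',d.round(2),'shift',s.round(1),'per',n,(d/n).round(2),(s/n).round(1))
def show():
    o=r.observe(); print(o['time_s'],o['q'].round(3),o['position'].round(1),'F',o['contact_force'].round(1),'T',o['ft_torque'].round(2),'g',o['grip_width'],o['gripper_force'])
E
python3 - <<'E'
from h import *
R=toolR(-1); z=R.as_matrix()[:,2]; b=np.array([525.7,123.8,169.2]); print(z)
goal(R,b-103*z,10)
E
```

```text
[ 0.46940006 -0.00819341 -0.88294759]
turn [ 15.49 -25.26 -63.69] shift [ 215.1 -414.5   20.4] per 10 [ 1.55 -2.53 -6.37] [ 21.5 -41.4   2. ]
```

Request:
arm_command([
  [[1.55,-2.53,-6.37],[21.5,-41.4,2],1],
  [[1.55,-2.53,-6.37],[21.5,-41.4,2],1],
  [[1.55,-2.53,-6.37],[21.5,-41.4,2],1],
  [[1.55,-2.53,-6.37],[21.5,-41.4,2],1],
  [[1.55,-2.53,-6.37],[21.5,-41.4,2],1],
])

```text
time_s: 0.72
position: [370.3, 331.0, 250.3]
tool_rot: [1.432, 2.575, 0.266]
contact_force: [0.2, 0.6, -0.0]
grip_width: 0.999
gripper_force: 0.0
```

Request:
arm_command([
  [[1.55,-2.53,-6.37],[21.5,-41.4,2],1],
  [[1.55,-2.53,-6.37],[21.5,-41.4,2],1],
  [[1.55,-2.53,-6.37],[21.5,-41.4,2],1],
  [[1.55,-2.53,-6.37],[21.5,-41.4,2],1],
  [[1.55,-2.53,-6.37],[21.5,-41.4,2],1],
])

```text
time_s: 1.35
position: [477.7, 124.1, 260.4]
tool_rot: [1.965, 1.923, 0.484]
contact_force: [0.3, 0.1, -0.3]
grip_width: 0.998
gripper_force: 0.0
```

```bash
python3 - <<'E'
from h import *
show()
w=snap('wrist','w1.png');print(w['fx'],w['cx'],w['cy'],-np.array(w['R']).T@w['t'],np.array(w['R'])[2])
R=toolR(-1); z=R.as_matrix()[:,2]; b=np.array([525.7,123.8,169.2])
goal(R,b-103*z)
show()
E
```

```text
1.35 [ 0.237 -0.654  2.181 -0.133  1.139  0.285] [477.7 124.1 260.4] F [ 0.3  0.1 -0.3] T [-0.02  0.31  0.  ] g 0.998473703277026 0.0
325.19226210127806 277.26197930897337 212.24196285123946 [411.82035198 204.28711571 387.73521268] [ 0.44673976 -0.2923698  -0.84554331]
turn [0.05 0.33 0.63] shift [-1.7  4.2 -0.2] per 1 [0.05 0.33 0.63] [-1.7  4.2 -0.2]
1.4 [ 0.231 -0.654  2.182 -0.135  1.137  0.286] [479.1 120.5 260.3] F [ 0.7 -1.9 -0.8] T [-0.14  0.25 -0.08] g 1.0004056261539893 0.0
```

View pics/w1.png

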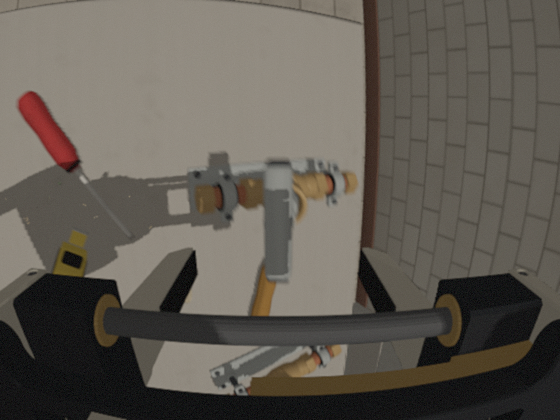

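The wrist view shows the bar between the fingers, ends at about (277,164) and (278,278), hood behind it at (300,200).

```bash
python3 - <<'E'
from h import *
w=np.load('pics/w1.png.npz');s=np.load('pics/s1.png.npz');t=np.load('pics/t1.png.npz')
im=cv2.imread('pics/w1.png');g=cv2.cvtColor(im,cv2.COLOR_BGR2GRAY)
for row in (180,220,260): print(row,g[row,255:310].tolist())
print(g[155:175,278].tolist(),g[265:290,278].tolist())
P=[]
for a,c in [((277,165),(173.75,264)),((278,277),(228,264))]:
    X,e=tri([fray(w,*a),ray(t,*c)]);print(X,e);P.append(X)
    X,e=tri([fray(w,*a),ray(s,*((284.3,247) if a[1]<200 else (302,217)))]);print('s',X,e)
d=P[0]-P[1];print(np.linalg.norm(d),d)
# in tool axes
o=r.observe();Rt=Ro.from_rotvec(o['tool_rot']);zz=Rt.as_matrix()
p=np.array([477.7,124.1,260.4])
for a in((277,165),(278,277)):
    C,v=fray(w,*a);tc=zz.T@(C-o['position']);tv=zz.T@v
    for dep in(92,103):print('tool',a,dep,(tc+tv*(dep-tc[2])/tv[2]).round(1))
show()
E
```

```text
180 [78, 74, 75, 74, 71, 77, 77, 81, 86, 98, 108, 116, 125, 128, 132, 132, 133, 133, 134, 137, 139, 136, 138, 139, 138, 140, 139, 140, 139, 137, 136, 137, 136, 135, 133, 127, 118, 110, 107, 113, 120, 116, 110, 114, 114, 111, 110, 110, 110, 109, 109, 111, 113, 114, 118]
220 [140, 140, 142, 141, 140, 141, 137, 129, 114, 106, 91, 84, 87, 86, 87, 87, 87, 86, 85, 86, 89, 87, 89, 86, 87, 91, 90, 86, 87, 85, 86, 84, 81, 82, 80, 73, 78, 92, 116, 129, 133, 125, 121, 123, 128, 132, 135, 136, 137, 139, 139, 141, 139, 140, 140]
260 [139, 138, 141, 139, 142, 134, 122, 103, 89, 86, 79, 84, 86, 84, 86, 85, 86, 85, 85, 88, 86, 85, 87, 86, 90, 90, 88, 89, 88, 90, 83, 85, 96, 115, 125, 122, 125, 132, 139, 138, 142, 142, 140, 140, 141, 140, 141, 141, 143, 141, 142, 138, 140, 141, 141]
[141, 133, 128, 116, 110, 93, 78, 59, 60, 81, 94, 106, 114, 123, 129, 133, 135, 137, 140, 139] [89, 87, 89, 89, 87, 89, 85, 88, 85, 92, 118, 132, 130, 116, 105, 98, 103, 109, 123, 131, 140, 141, 142, 140, 141]
[524.98586249 169.57824428 177.54410552] [np.float64(2.149541827071831), np.float64(2.14954182707175)]
s [529.49248958 165.77679252 164.10598265] [np.float64(1.0149869240991267), np.float64(1.014986924099203)]
[524.93920846  73.76927346 173.55526782] [np.float64(0.673504748311526), np.float64(0.6735047483116899)]
s [526.04438548  70.5359967  168.27990573] [np.float64(0.9684569883643313), np.float64(0.9684569883643532)]
95.89198033456589 [4.66540235e-02 9.58089708e+01 3.98883770e+00]
tool (277, 165) 92 [49.  -1.3 92. ]
tool (277, 165) 103 [ 47.4  -1.4 103. ]
tool (278, 277) 92 [-42.3  -0.2  92. ]
tool (278, 277) 103 [-4.80e+01 -1.00e-01  1.03e+02]
1.4 [ 0.231 -0.654  2.182 -0.135  1.137  0.286] [479.1 120.5 260.3] F [ 0.7 -1.9 -0.8] T [-0.14  0.25 -0.08] g 1.0004056261539893 0.0
```

Request:
arm_command([
  [[0,0,0],[13,-1.3,-23.5],1],
  [[0,0,0],[13,-1,-23.5],1],
  [[0,0,0],[13,-1,-23.5],1],
  [[0,0,0],[7.9,0,-16],1],
  [[0,0,0],[0,0,0],1],
])

```text
time_s: 2.02
position: [523.2, 121.9, 171.7]
tool_rot: [1.965, 1.93, 0.478]
contact_force: [-0.5, 0.0, -0.4]
grip_width: 0.999
gripper_force: 0.0
```

```bash
python3 - <<'E'
from h import *
show()
snap('wrist','w2.png')
goal(toolR(-1),[524.1,121.8,173.1])
E
```

```text
2.025 [ 0.202 -0.438  2.202 -0.131  0.906  0.276] [523.2 121.9 171.7] F [-0.5  0.  -0.4] T [-0.08  0.31  0.03] g 0.9986332521022876 0.0
turn [ 0.04 -0.    0.02] shift [ 0.4 -0.3 -0.1] per 1 [ 0.04 -0.    0.02] [ 0.4 -0.3 -0.1]
```

View pics/w2.png

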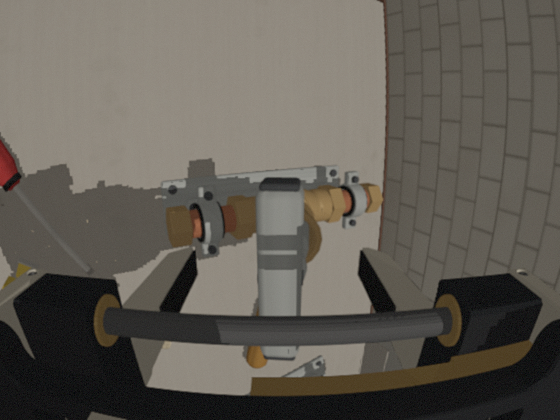

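The wrist view shows the bar from (278,182) to (277,355), midway between the fingertips, so I can close.

Request:
arm_command([
  [[0,0,0],[0,0,0],0.1],
  [[0,0,0],[0,0,0],0.1],
  [[0,0,0],[0,0,0],0.1],
  [[0,0,0],[0,0,0],0.1],
  [[0,0,0],[0,0,0],0.1],
], newtons=50)

```text
time_s: 2.7
position: [524.4, 122.3, 174.2]
tool_rot: [1.962, 1.928, 0.483]
contact_force: [-0.1, 0.1, 0.2]
grip_width: 0.514
gripper_force: 0.0
```

```bash
python3 - <<'E'
from h import *
show()
d=np.load('pics/w2.png.npz')
o=r.observe();M=Ro.from_rotvec(o['tool_rot']).as_matrix()
for a in((278,179),(278,186),(277,348),(277,355)):
    C,v=fray(d,*a);tc=M.T@(C-np.array([523.2,121.9,171.7]));tv=M.T@v
    print('tool',a,[(tc+tv*(k-tc[2])/tv[2]).round(1).tolist() for k in(-8,14)])
E
```

```text
2.7 [ 0.202 -0.44   2.2   -0.131  0.905  0.276] [524.4 122.3 174.2] F [-0.1  0.1  0.2] T [-0.05  0.28  0.03] g 0.5135814198212134 0.0
tool (278, 179) [[53.4, 0.8, -8.0], [49.2, 0.8, 14.0]]
tool (278, 186) [[50.3, 0.8, -8.0], [45.7, 0.8, 14.0]]
tool (277, 348) [[-37.0, 0.3, -8.0], [-55.7, 0.1, 14.0]]
tool (277, 355) [[-42.1, 0.3, -8.0], [-61.7, 0.1, 14.0]]
```

Request:
arm_command([
  [[0,0,0],[0,2,0],0.1],
  [[0,0,0],[0,0,0],0.1],
  [[0,0,0],[0,0,0],0.1],
  [[0,0,0],[0,0,0],0.1],
  [[0,0,0],[0,0,0],0.1],
])

```text
time_s: 3.32
position: [524.6, 124.3, 174.3]
tool_rot: [1.962, 1.928, 0.483]
contact_force: [3.5, 0.3, -2.0]
grip_width: 0.266
gripper_force: 50.0
```

```bash
python3 - <<'E'
from h import *
show()
goal(toolR(-1),[524.1,124,173.1])
E
```

```text
3.325 [ 0.207 -0.438  2.198 -0.134  0.905  0.282] [524.6 124.3 174.3] F [ 3.5  0.3 -2. ] T [-0.02 -0.26  0.07] g 0.2661177668344223 49.99891535961069
turn [0.01 0.16 0.02] shift [-0.5 -0.3 -1.2] per 1 [0.01 0.16 0.02] [-0.5 -0.3 -1.2]
```

Request:
arm_command([
  [[0,0,0],[-4.7,0.1,8.8],0.1],
  [[0,0,0],[-4.7,0.1,8.8],0.1],
])

```text
time_s: 3.58
position: [514.2, 124.3, 191.3]
tool_rot: [1.963, 1.929, 0.481]
contact_force: [0.3, 0.6, -2.2]
grip_width: 0.27
gripper_force: 50.0
```

```bash
python3 - <<'E'
from h import *
show()
E
```

```text
3.575 [ 0.213 -0.487  2.2   -0.133  0.955  0.281] [514.2 124.3 191.3] F [ 0.3  0.6 -2.2] T [-0.06  0.5  -0.05] g 0.27036284604156 49.99847599028726
```

Request:
arm_command([
  [[0,0,0],[-7,0.1,13.2],0.1],
  [[0,0,0],[-7,0.1,13.2],0.1],
  [[0,0,0],[-7,0.1,13.2],0.1],
  [[0,0,0],[-7,0.1,13.2],0.1],
  [[0,0,0],[0,-20,10],0.1],
])

```text
time_s: 4.2
position: [486.5, 105.7, 255.9]
tool_rot: [1.96, 1.93, 0.485]
contact_force: [0.1, 0.3, -3.0]
grip_width: 0.27
gripper_force: 50.0
```

```bash
python3 - <<'E'
from h import *
show()
s=snap('side','s2.png');t=snap('top','t2.png')
def c(i,x,y): return cv2.resize(i['pixels'][y:y+75,x:x+100],(400,300),interpolation=cv2.INTER_CUBIC)
P=np.vstack([np.hstack([c(t,165,215),c(t,310,215)]),np.hstack([c(s,230,205),c(s,240,145)])])
cv2.imwrite('pics/c2.png',P)
m=np.array([555.6,-182.3,122.7])
for y in(10.5,):
  R=toolR(y,80);z=R.as_matrix()[:,2];goal(R,m-116*z,9);print((m-116*z))
E
```

```text
4.2 [ 0.175 -0.647  2.185 -0.099  1.121  0.211] [486.5 105.7 255.9] F [ 0.1  0.3 -3. ] T [-0.07  0.61 -0.03] g 0.2696934401719692 49.99930643258267
turn [-38.52  -2.91  81.66] shift [  14.6 -296.2  -31.8] per 9 [-4.28 -0.32  9.07] [  1.6 -32.9  -3.5]
[ 502.0532147  -192.22431005  225.12192077]
```

View pics/c2.png

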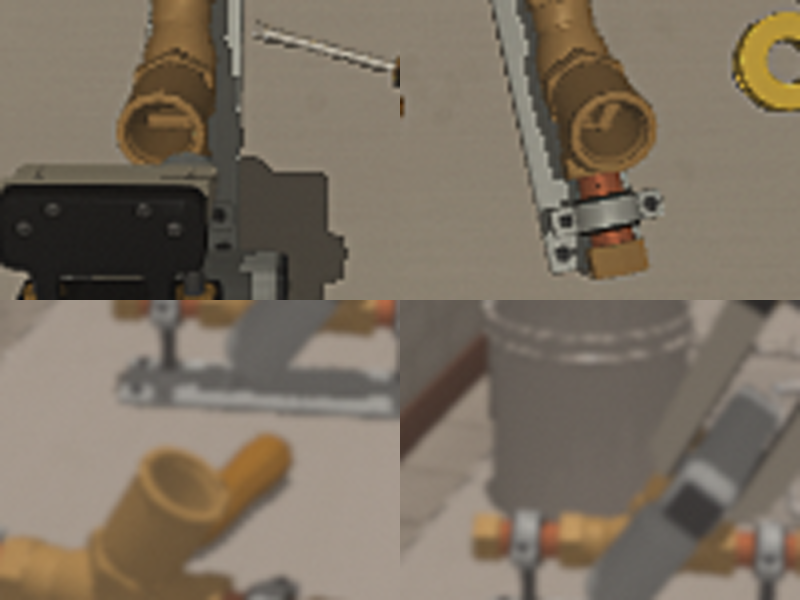

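The composite shows both mouths: A at top (205.4,247.7), side (276,251); B at top (363.5,247.7). The slot strips inside are visible: A's is level, B's slopes at about 55° in the picture, so B is roughly 45° open.

```bash
python3 - <<'E'
from h import *
s=np.load('pics/s1.png.npz');t=np.load('pics/t1.png.npz')
mA,e=tri([ray(t,205.4,247.7),ray(s,276,251)]);print('A',mA,e)
mB,e=tri([ray(t,363.4,247.7),ray(s,316.75,182.5)]);print('B',mB,e)
for k in 'AB':
    pass
zA=toolR(-1).as_matrix()[:,2]
homeA=np.array([524.6,124.3,174.3]);print('mouthA by grasp',homeA+54*zA)
hsv=cv2.cvtColor(cv2.imread('pics/t2.png'),cv2.COLOR_BGR2HSV);im=cv2.imread('pics/t2.png')
m=cv2.inRange(hsv,(8,90,70),(22,255,255))
for x0 in(190,348):
    print(im[233:263,x0:x0+30,2][::3].tolist() if 0 else '')
mm=homeA+54*zA+(mB-mA)
for yaw in (10.5,):
  R=toolR(yaw,70);z=R.as_matrix()[:,2];print(mm,mm-116*z,mm-54*z);goal(R,mm-116*z,9)
E
```

```text
A [557.37558379 122.16691276 123.85531317] [np.float64(0.9872215508407249), np.float64(0.9872215508405277)]
B [ 555.2853631  -181.55132884  123.04110077] [np.float64(0.3668808111018036), np.float64(0.3668808111020801)]
mouthA by grasp [549.94760324 123.85755594 126.62082999]


[ 547.85738255 -179.86068566  125.80661759] [ 494.31059725 -189.78499571  228.22853836] [ 522.93043077 -184.4806231   173.48578761]
turn [-33.61  -2.49  72.95] shift [   6.8 -293.8  -28.7] per 9 [-3.73 -0.28  8.11] [  0.8 -32.6  -3.2]
```

The optical and grasp-based mouth positions differ by 7 mm in x. I'll check how the key sits in the gripper.

```bash
python3 - <<'E'
from h import *
w=snap('wrist','w3.png');show()
s=cv2.imread('pics/s2.png');t=cv2.imread('pics/t2.png')
a=cv2.resize(s[120:260,230:370],(400,400),interpolation=cv2.INTER_CUBIC)
b=cv2.resize(w['pixels'][150:370,190:380],(400,463),interpolation=cv2.INTER_CUBIC)[:400]
cv2.imwrite('pics/c3.png',np.hstack([a,b]))
S=np.load('pics/s2.png.npz')
o=r.observe();M=Ro.from_rotvec(o['tool_rot']).as_matrix();p=o['position']
for n,k in(('bar',3),('barrel end',88),('tip',101)): X=p+M[:,2]*k;print(n,X,'side px',proj(S,X),'crop',(np.array(proj(S,X))-[230,120])*400/140)
for x in(-48,48): print('bar end',(np.array(proj(S,p+M@[x,0,3]))-[230,120])*400/140)
E
```

```text
4.35 [ 0.173 -0.646  2.185 -0.1    1.12   0.213] [487.3 104.4 255.9] F [ 0.6 -0.1 -3.9] T [-0.02  0.59 -0.03] g 0.2671596512970415 49.99828993430128
bar [488.67372312 104.41593797 253.30227459] side px (np.float64(320.4994611277726), np.float64(181.67385562417206)) crop [258.56988894 176.21101607]
barrel end [528.89237363 103.6681192  178.42303235] side px (np.float64(294.942213101422), np.float64(220.12632268606185)) crop [185.54918029 286.07520767]
tip [535.04346135 103.55374692 166.97091295] side px (np.float64(291.3239742229768), np.float64(225.5701878139509)) crop [175.21135492 301.62910804]
bar end [278.12303143 144.38143139]
bar end [236.46628071 212.19237662]
```

View pics/c3.png

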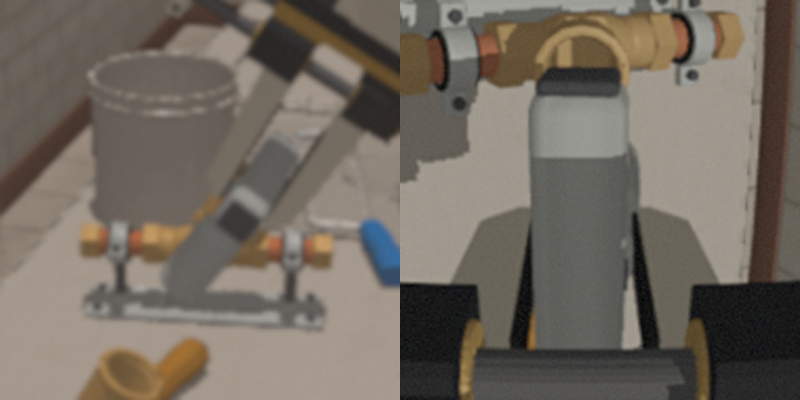

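The side crop shows the key hanging slightly off the predicted line. The wrist crop shows the barrel peeking out only right of the bar (crop x 628–638, y 145–285), so it leans toward the tool's +y. I'll measure that.

```bash
python3 - <<'E'
from h import *
w=np.load('pics/w3.png.npz');o=r.observe();M=Ro.from_rotvec(o['tool_rot']).as_matrix();p=o['position']
g=cv2.cvtColor(w['pixels'],cv2.COLOR_BGR2GRAY)
for row in range(200,310,10): print(row,'L',g[row,244:262].tolist(),'R',g[row,290:312].tolist())
def tool(u,v,ax,val):
    C,d=fray(w,u,v);c=M.T@(C-p);d=M.T@d;return (c+d*(val-c[ax])/d[ax]).round(1)
C,_=fray(w,277,212);print('cam',M.T@(C-p))
for u in(299,301,303,305):
  for v in(225,235,245,255,265,275,285):print(u,v,tool(u,v,0,0))
for u,v in((252,220),(298,220),(252,300),(298,300)):print('bar',u,v,tool(u,v,2,-8))
E
```

```text
200 L [153, 153, 154, 155, 154, 154, 150, 128, 107, 107, 118, 124, 128, 136, 138, 140, 142, 137] R [143, 142, 142, 143, 140, 137, 129, 122, 129, 149, 153, 153, 156, 155, 153, 154, 153, 153, 154, 156, 153, 154]
210 L [153, 155, 155, 153, 153, 152, 142, 106, 106, 117, 124, 132, 135, 139, 143, 145, 143, 142] R [149, 146, 147, 149, 148, 146, 136, 131, 134, 152, 155, 154, 155, 152, 154, 153, 154, 154, 153, 153, 154, 153]
220 L [155, 154, 152, 154, 152, 153, 144, 113, 104, 113, 122, 129, 133, 138, 143, 145, 144, 143] R [147, 149, 148, 147, 149, 145, 137, 125, 107, 101, 111, 131, 146, 152, 153, 154, 149, 153, 154, 152, 153, 152]
230 L [155, 153, 155, 155, 154, 156, 149, 122, 94, 93, 93, 99, 96, 96, 100, 95, 96, 94] R [93, 93, 94, 92, 89, 90, 89, 86, 88, 91, 88, 88, 90, 114, 139, 152, 153, 154, 155, 152, 154, 153]
240 L [152, 153, 152, 154, 152, 153, 152, 133, 97, 89, 92, 94, 96, 96, 99, 95, 93, 95] R [92, 93, 91, 92, 92, 90, 87, 86, 94, 94, 93, 91, 86, 105, 136, 152, 154, 153, 154, 154, 152, 154]
250 L [101, 100, 99, 98, 99, 100, 99, 99, 90, 91, 93, 95, 95, 97, 99, 98, 96, 96] R [91, 91, 92
[... 1139 characters left out ...]
.6]
299 275 [ 0.  12.4  5.6]
299 285 [ 0.  11.7 -5.1]
301 225 [ 0.  19.1 86.6]
301 235 [ 0.  17.5 65.1]
301 245 [ 0.  16.3 46.9]
301 255 [ 0.  15.2 31.2]
301 265 [ 0.  14.3 17.5]
301 275 [ 0.  13.4  5.5]
301 285 [ 0.  12.7 -5.1]
303 225 [ 0.  20.6 86.6]
303 235 [ 0.  18.9 65.1]
303 245 [ 0.  17.6 46.9]
303 255 [ 0.  16.4 31.2]
303 265 [-0.  15.4 17.5]
303 275 [ 0.  14.5  5.5]
303 285 [ 0.  13.7 -5.2]
305 225 [ 0.  22.1 86.6]
305 235 [ 0.  20.3 65.1]
305 245 [ 0.  18.8 46.8]
305 255 [ 0.  17.6 31.1]
305 265 [ 0.  16.5 17.5]
305 275 [ 0.  15.5  5.5]
305 285 [ 0.  14.7 -5.2]
bar 252 220 [ 34.4 -10.1  -8. ]
bar 298 220 [34.4 10.3 -8. ]
bar 252 300 [ -6.9 -11.3  -8. ]
bar 298 300 [-6.9 11.3 -8. ]
```

```bash
cat >> h.py <<'E'
M=np.array([555.3,-180.8,123.0]); YB=10.8; TH=4.
zB=-toolR(YB).as_matrix()[:,2]
def RB(op): return toolR(YB,op)*Ro.from_euler('x',TH,degrees=True)
E
python3 - <<'E'
from h import *
print('zB',zB)
w=np.load('pics/w3.png.npz');o=r.observe()
goal(RB(70),M+121*zB,9)
E
```

```text
zB [-0.46115593 -0.0879702   0.88294759]
turn [-36.08   0.72  72.06] shift [  12.2 -295.9  -26.1] per 9 [-4.01  0.08  8.01] [  1.4 -32.9  -2.9]
```

Request:
arm_command([
  [[-4,0.1,8],[1.4,-32.9,0],0.1],
  [[-4,0.1,8],[1.4,-32.9,0],0.1],
  [[-4,0.1,8],[1.4,-32.9,-4],0.1],
  [[-4,0.1,8],[1.4,-32.9,-4],0.1],
  [[-4,0.1,8],[1.4,-32.9,-4],0.1],
])

```text
time_s: 4.97
position: [493.7, -60.2, 241.9]
tool_rot: [1.047, 2.479, 0.27]
contact_force: [-0.2, -0.1, -4.2]
grip_width: 0.267
gripper_force: 50.0
```

Request:
arm_command([
  [[-4,0.1,8],[1.4,-32.9,-4],0.1],
  [[-4,0.1,8],[1.4,-32.9,-4],0.1],
  [[-4,0.1,8],[1.4,-32.9,-4],0.1],
  [[-4,0.1,8],[1.4,-32.9,-2],0.1],
  [[0,0,0],[0,0,0],0.1],
])

```text
time_s: 5.6
position: [499.2, -192.7, 227.6]
tool_rot: [0.241, 2.669, 0.078]
contact_force: [1.4, 1.5, -3.5]
grip_width: 0.268
gripper_force: 50.0
```

```bash
python3 - <<'E'
from h import *
s=snap('side','s4.png');t=snap('top','t4.png');show()
goal(RB(70),M+121*zB)
a=cv2.resize(s['pixels'][130:220,270:370],(400,360),interpolation=cv2.INTER_CUBIC)
b=cv2.resize(t['pixels'][215:305,320:420],(400,360),interpolation=cv2.INTER_CUBIC)
cv2.imwrite('pics/c4.png',np.hstack([a,b]))
o=r.observe();R=Ro.from_rotvec(o['tool_rot']).as_matrix();p=o['position'];ax=R@[0,np.sin(.07),np.cos(.07)]
for n,k in(('bar',3),('end',88),('tip',101)):
    X=p+ax*k;print(n,X,'side',(np.array(proj(s,X))-[270,130])*4,'top',(np.array(proj(t,X))-[320,215])*4)
print('mouth',(np.array(proj(s,M))-[270,130])*4,(np.array(proj(t,M))-[320,215])*4)
E
```

```text
5.7 [-0.655 -0.439  2.092  0.32   1.141 -2.127] [ 499.3 -190.7  227.8] F [ 0.1  0.8 -2.5] T [-0.03  0.56  0.02] g 0.2659759920838811 49.99868605431402
turn [ 0.03 -0.26  0.27] shift [ 0.2 -0.7  2.1] per 1 [ 0.03 -0.26  0.27] [ 0.2 -0.7  2.1]
bar [ 500.68805628 -190.44377576  225.12551903] side [295.2152009   43.22919546] top [244.89881718 246.06548587]
end [ 539.57608027 -183.17357497  149.89343963] side [215.8817523  168.64541874] top [189.34026892 161.8415819 ]
tip [ 545.52366041 -182.0616619   138.3873569 ] side [204.30996707 186.93895855] top [181.7205361  150.29045853]
mouth [186.04153101 210.53196717] [172.19598258 131.5353328 ]
```

View pics/c4.png

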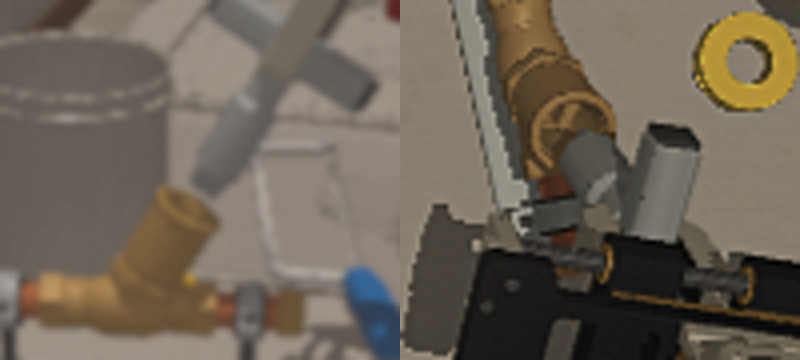

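The side crop shows the barrel end at about (210,185), just above the mouth (186,210). The top crop shows the barrel entering above the mouth at about (585,150). I'll check the barrel's lean in numbers.

```bash
python3 - <<'E'
from h import *
s=np.load('pics/s4.png.npz');t=np.load('pics/t4.png.npz')
im=s['pixels'].astype(int)
d=im[:,:,0]-im[:,:,2]  # blue - red
for row in range(150,182,2):
    k=np.nonzero(d[row,312:345]>-6)[0]+312
    print(row,k.min() if len(k) else None,k.max() if len(k) else None,len(k),d[row,314:342].tolist())
o=r.observe();R=Ro.from_rotvec(o['tool_rot']).as_matrix();p=o['position']
for th in(0,2,4,6):
    ax=R@[0,np.sin(np.radians(th)),np.cos(np.radians(th))];
    print(th,[np.round(proj(s,p+ax*k),1).tolist() for k in(45,65,88)],[np.round(proj(t,p+ax*k),1).tolist() for k in(45,65,88)])
E
```

```text
150 None None 0 [-22, -22, -22, -22, -21, -22, -23, -23, -23, -24, -24, -23, -23, -23, -24, -23, -23, -20, -15, -10, -6, -6, -8, -8, -10, -15, -15, -16]
152 335 337 2 [-21, -23, -23, -23, -22, -22, -22, -22, -22, -23, -23, -23, -23, -22, -21, -19, -15, -11, -7, -6, -6, -5, -6, -5, -7, -7, -9, -14]
154 None None 0 [-19, -21, -20, -20, -20, -20, -21, -22, -22, -22, -22, -22, -20, -17, -10, -9, -7, -7, -7, -7, -7, -6, -6, -6, -6, -9, -15, -19]
156 None None 0 [-18, -18, -18, -17, -17, -16, -18, -18, -19, -20, -20, -17, -14, -9, -7, -6, -8, -7, -7, -7, -6, -6, -6, -7, -10, -13, -20, -22]
158 331 337 3 [-21, -21, -22, -21, -21, -20, -20, -20, -22, -19, -17, -12, -8, -7, -6, -6, -7, -5, -6, -6, -6, -6, -5, -5, -8, -14, -19, -20]
160 329 335 2 [-22, -22, -22, -22, -21, -22, -22, -22, -21, -19, -13, -9, -7, -6, -7, -5, -6, -6, -6, -6, -6, -5, -7, -7, -12, -17, -20, -20]
162 328 332 2 [-22, -21, -22, -21, -22, -21, -22, -20, -18, -13, -8, -6, -6, -6, -5, -7, -6, -7, -5, -6, -6, -7, -10, -16, -21, -22, -22, -22]
164 325 331 2 [-22, -22, -22, -22, -21, -22, -20, -15, -11, -6, -6, -5, -7, -6, -7
[... 942 characters left out ...]
e 0 [-52, -50, -47, -40, -32, -24, -18, -14, -10, -8, -11, -17, -20, -22, -21, -21, -22, -22, -20, -18, -17, -17, -19, -19, -21, -22, -21, -21]
180 None None 0 [-50, -55, -60, -62, -61, -47, -34, -25, -21, -19, -20, -22, -22, -22, -22, -22, -21, -21, -21, -20, -17, -18, -18, -21, -21, -21, -21, -21]
0 [[334.3, 156.4], [329.8, 163.5], [324.9, 171.6]] [[375.7, 265.9], [373.2, 261.1], [370.5, 255.9]]
2 [[334.0, 156.5], [329.5, 163.7], [324.4, 171.9]] [[374.9, 265.7], [372.0, 260.9], [368.9, 255.7]]
4 [[333.8, 156.6], [329.2, 163.9], [324.0, 172.2]] [[374.0, 265.6], [370.8, 260.8], [367.3, 255.5]]
6 [[333.6, 156.7], [328.9, 164.1], [323.5, 172.4]] [[373.2, 265.5], [369.7, 260.6], [365.8, 255.3]]
```

```bash
python3 - <<'E'
from h import *
t=np.load('pics/t4.png.npz');im=t['pixels'].astype(int)
d=im[:,:,0]-im[:,:,2];g=im.sum(2)//3
for row in range(244,268,2): print(row,'d',d[row,352:380].tolist(),'g',g[row,352:380].tolist())
E
```

```text
244 d [-38, -40, -70, -72, -70, -58, -41, -37, -62, -72, -73, -52, -43, -43, -43, -40, -32, -30, -45, -44, -72, -62, -25, -25, -26, -25, -25, -25] g [58, 59, 96, 99, 95, 81, 59, 56, 85, 96, 99, 73, 64, 62, 61, 59, 48, 48, 63, 62, 90, 89, 122, 126, 124, 123, 124, 123]
246 d [-31, -69, -75, -62, -68, -74, -67, -63, -73, -72, -63, -51, -47, -46, -44, -43, -43, -37, -42, -48, -63, -79, -39, -25, -25, -25, -25, -26] g [48, 94, 100, 83, 92, 99, 91, 86, 97, 98, 86, 69, 66, 65, 63, 60, 58, 54, 59, 66, 83, 91, 114, 123, 124, 122, 124, 125]
248 d [-31, -72, -74, -46, -43, -48, -47, -50, -38, -30, -32, -34, -14, -4, -5, -6, -14, -23, -26, -28, -36, -37, -25, -25, -25, -27, -28, -29] g [49, 97, 100, 65, 63, 65, 67, 72, 56, 48, 45, 46, 57, 62, 73, 86, 78, 67, 56, 49, 47, 39, 120, 127, 124, 122, 123, 127]
250 d [-39, -72, -75, -48, -41, -46, -48, -34, -32, -35, -23, -7, -7, -8, -9, -8, -9, -9, -9, -8, -4, -24, -27, -27, -26, -26, -26, -25] g [58, 97, 101, 68, 60, 64, 68, 52, 48, 48, 62, 77, 80, 81, 80, 81, 80, 79, 78, 75, 74, 64, 123, 128, 125, 124, 126, 121]
252 d [-32, -59, -74, -55, -56, -44, -
[... 1255 characters left out ...]
 -39, -42, -46, -47, -46, -15, -7, -7, -7, -9, -10, -11, -12, -11, -9, -9, -8, -6, -7, -8, -7, -7] g [77, 67, 56, 58, 46, 44, 46, 48, 51, 49, 43, 53, 61, 68, 68, 89, 114, 120, 121, 101, 80, 85, 61, 55, 58, 62, 66, 68]
264 d [-8, -6, -4, -40, -41, -20, -14, -7, -1, 0, -2, -4, -6, -6, -8, -11, -12, -10, -7, -7, -9, -8, -8, -7, -8, -7, -7, -8] g [80, 65, 70, 51, 42, 31, 28, 22, 21, 24, 35, 37, 55, 58, 78, 107, 111, 102, 73, 74, 79, 81, 74, 58, 68, 67, 67, 71]
266 d [-8, -6, -7, -6, -7, -7, -7, -8, -8, -8, -7, -8, -7, -6, -7, -10, -14, -24, -26, -22, -10, -8, -7, -9, -8, -7, -8, -8] g [73, 50, 66, 67, 68, 67, 68, 67, 68, 70, 69, 69, 66, 57, 54, 61, 72, 90, 94, 89, 77, 79, 76, 73, 64, 65, 67, 79]
```

Request:
arm_command([
  [[0,-0.3,0.3],[5,0.2,-7],0.1],
  [[0,0,0],[4,0.8,-7.7],0.1],
  [[0,0,0],[4,0.8,-7.8],0.1],
  [[0,0,0],[0,0,0],0.1],
])

```text
time_s: 6.2
position: [512.3, -188.5, 204.7]
tool_rot: [0.231, 2.665, 0.083]
contact_force: [0.3, -0.3, -2.8]
grip_width: 0.269
gripper_force: 50.0
```

```bash
cat >> h.py <<'E'
def rep(op,d=None):
    "axial height of TCP over mouth, lateral error (hood x,y), forces in hood axes, angle errors"
    o=r.observe();H=(Ro.from_euler('z',YB,degrees=True)*Ro.from_euler('y',-28,degrees=True)).as_matrix()
    e=H.T@(o['position']-M)
    print('t',o['time_s'],'hood xyz',e.round(1),'F hood',(H.T@o['contact_force']).round(1),'T hood',(H.T@o['ft_torque']).round(2),'g',round(o['grip_width'],3),'q6',o['q'][5].round(2))
    dr=(RB(op)*Ro.from_rotvec(o['tool_rot']).inv()).as_rotvec(degrees=True);print('turn err hood',(H.T@dr).round(2),'world',dr.round(2),'H',H.round(3).tolist())
E
python3 - <<'E'
from h import *
rep(70)
E
```

```text
t 6.2 hood xyz [-0.2  0.5 92.6] F hood [-1.1 -0.4 -2.5] T hood [ 0.06  0.53 -0.08] g 0.269 q6 -2.14
turn err hood [-0.03  0.01 -0.24] world [ 0.09  0.03 -0.23] H [[0.867, -0.187, -0.461], [0.165, 0.982, -0.088], [0.469, 0.0, 0.883]]
```

Request:
arm_command([
  [[0,0,0],[2.3,0.3,-4.4],0.1],
  [[0,0,0],[2.3,0.3,-4.4],0.1],
  [[0,0,0],[0,0,0],0.1],
])

```text
time_s: 6.58
position: [517.0, -188.6, 196.6]
tool_rot: [0.231, 2.664, 0.082]
contact_force: [-0.7, 0.9, -5.4]
grip_width: 0.267
gripper_force: 50.0
```

```bash
python3 -c "
from h import *
rep(70)"
```

```text
t 6.575 hood xyz [ 0.1 -0.5 83.4] F hood [-3.   1.  -4.6] T hood [ 0.1   0.65 -0.06] g 0.267 q6 -2.14
turn err hood [ 0.04  0.05 -0.23] world [ 0.13  0.08 -0.19] H [[0.867, -0.187, -0.461], [0.165, 0.982, -0.088], [0.469, 0.0, 0.883]]
```

Request:
arm_command([
  [[0,0,0],[1.9,0.3,-3.5],0.1],
  [[0,0,0],[1.9,0.3,-3.5],0.1],
  [[0,0,0],[1.9,0.3,-3.5],0.1],
  [[0,0,0],[0,0,0],0.1],
])

```text
time_s: 7.08
position: [522.7, -187.7, 186.1]
tool_rot: [0.231, 2.664, 0.082]
contact_force: [-0.8, -1.6, -4.5]
grip_width: 0.269
gripper_force: 50.0
```

```bash
python3 -c "
from h import *
rep(70)"
```

```text
t 7.075 hood xyz [ 0.2 -0.7 71.3] F hood [-3.1 -1.4 -3.4] T hood [-0.04  0.96 -0.04] g 0.269 q6 -2.14
turn err hood [ 0.04  0.05 -0.24] world [ 0.13  0.08 -0.19] H [[0.867, -0.187, -0.461], [0.165, 0.982, -0.088], [0.469, 0.0, 0.883]]
```

Request:
arm_command([
  [[0,0,0],[0.9,0.2,-1.8],0.1],
  [[0,0,0],[0.9,0.2,-1.8],0.1],
  [[0,0,0],[0,0,0],0.1],
])

```text
time_s: 7.45
position: [524.7, -187.5, 183.1]
tool_rot: [0.231, 2.663, 0.081]
contact_force: [-2.1, -0.3, -4.7]
grip_width: 0.268
gripper_force: 50.0
```

```bash
python3 -c "
from h import *
rep(70)"
```

```text
t 7.45 hood xyz [ 0.6 -0.9 67.7] F hood [-4.1  0.1 -3.1] T hood [-0.21  1.04 -0.1 ] g 0.268 q6 -2.14
turn err hood [ 0.08  0.09 -0.25] world [ 0.17  0.13 -0.18] H [[0.867, -0.187, -0.461], [0.165, 0.982, -0.088], [0.469, 0.0, 0.883]]
```

Request:
arm_command([
  [[0,0,0],[0.2,0.1,-1.6],0.1],
  [[0,0,0],[0.5,0.2,-1],0.1],
])

```text
time_s: 7.7
position: [525.6, -187.4, 180.8]
tool_rot: [0.231, 2.662, 0.08]
contact_force: [-2.7, -1.8, -2.3]
grip_width: 0.267
gripper_force: 50.0
```

```bash
python3 -c "
from h import *
rep(70)"
```

```text
t 7.7 hood xyz [ 0.3 -1.  65.3] F hood [-3.7 -1.3 -0.6] T hood [-0.39  0.98 -0.04] g 0.267 q6 -2.14
turn err hood [ 0.11  0.12 -0.25] world [ 0.19  0.16 -0.17] H [[0.867, -0.187, -0.461], [0.165, 0.982, -0.088], [0.469, 0.0, 0.883]]
```

Request:
arm_command([
  [[0,0,0],[0.5,0.1,-0.9],0.1],
  [[0,0,0],[0.5,0.1,-0.9],0.1],
])

```text
time_s: 7.95
position: [526.5, -187.3, 179.0]
tool_rot: [0.231, 2.663, 0.08]
contact_force: [-3.7, -2.6, -2.1]
grip_width: 0.271
gripper_force: 50.0
```

```bash
python3 -c "
from h import *
rep(70)"
```

```text
t 7.95 hood xyz [ 0.2 -1.  63.3] F hood [-4.7 -1.9  0.1] T hood [-0.65  1.09 -0.13] g 0.271 q6 -2.14
turn err hood [ 0.11  0.11 -0.26] world [ 0.2   0.14 -0.18] H [[0.867, -0.187, -0.461], [0.165, 0.982, -0.088], [0.469, 0.0, 0.883]]
```

Request:
arm_command([
  [[0,0,0],[0.5,0.1,-0.9],0.1],
  [[0,0,0],[0.5,0.1,-0.9],0.1],
  [[0,0,0],[0,0,0],0.1],
])

```text
time_s: 8.32
position: [527.6, -187.1, 177.3]
tool_rot: [0.231, 2.663, 0.08]
contact_force: [-3.6, -3.8, 0.2]
grip_width: 0.263
gripper_force: 50.0
```

```bash
python3 -c "
from h import *
rep(70)"
```

```text
t 8.325 hood xyz [ 0.4 -1.  61.3] F hood [-3.7 -3.   2.1] T hood [-0.78  1.01 -0.16] g 0.263 q6 -2.14
turn err hood [ 0.12  0.12 -0.26] world [ 0.2   0.16 -0.17] H [[0.867, -0.187, -0.461], [0.165, 0.982, -0.088], [0.469, 0.0, 0.883]]
```

Request:
arm_command([
  [[-1,0.3,-0.5],[0,-0.3,0],0.1],
  [[1.84,0.35,-3.53],[0,0,0],0.1],
  [[1.84,0.35,-3.53],[0,0,0],0.1],
])

```text
time_s: 8.7
position: [527.5, -186.1, 176.6]
tool_rot: [0.426, 2.659, 0.102]
contact_force: [-0.3, 0.2, -3.5]
grip_width: 0.263
gripper_force: 50.0
```

```bash
python3 -c "
from h import *
rep(62)"
```

```text
t 8.7 hood xyz [ 0.2 -0.  60.7] F hood [-1.9  0.3 -3. ] T hood [ 0.11  0.51 -0.02] g 0.263 q6 -1.96
turn err hood [ 1.02 -0.55 -0.13] world [ 1.05 -0.36  0.36] H [[0.867, -0.187, -0.461], [0.165, 0.982, -0.088], [0.469, 0.0, 0.883]]
```

Request:
arm_command([
  [[0,0,0],[0.7,0.1,-1.3],0.1],
  [[0,0,0],[0.7,0.1,-1.3],0.1],
  [[0,0,0],[0,0,0],0.1],
])

```text
time_s: 9.07
position: [529.6, -187.1, 176.7]
tool_rot: [0.419, 2.657, 0.098]
contact_force: [-12.6, 1.1, 13.4]
grip_width: 0.27
gripper_force: 50.0
```

```bash
python3 -c "
from h import *
rep(62)"
```

```text
t 9.075 hood xyz [ 1.9 -1.4 59.8] F hood [-4.5  3.4 17.6] T hood [ 0.73  1.19 -0.16] g 0.27 q6 -1.96
turn err hood [ 1.15 -0.44 -0.43] world [ 1.27 -0.21  0.16] H [[0.867, -0.187, -0.461], [0.165, 0.982, -0.088], [0.469, 0.0, 0.883]]
```

Request:
arm_command([
  [[0,0,0],[-0.6,-0.1,1.1],0.1],
  [[1.38,0.26,-2.65],[0,0,0],0.1],
  [[1.38,0.26,-2.65],[0,0,0],0.1],
])

```text
time_s: 9.45
position: [528.9, -186.8, 176.6]
tool_rot: [0.562, 2.644, 0.134]
contact_force: [-2.8, 0.5, 4.5]
grip_width: 0.265
gripper_force: 50.0
```

```bash
python3 -c "
from h import *
rep(56)"
```

```text
t 9.45 hood xyz [ 1.3 -0.9 60.1] F hood [-0.2  1.   5.2] T hood [ 0.51  0.33 -0.01] g 0.265 q6 -1.85
turn err hood [ 1.04 -0.55 -0.29] world [ 1.14 -0.35  0.24] H [[0.867, -0.187, -0.461], [0.165, 0.982, -0.088], [0.469, 0.0, 0.883]]
```

Request:
arm_command([
  [[1.38,0.26,-2.65],[0,0,0],0.1],
  [[1.38,0.26,-2.65],[0,0,0],0.1],
])

```text
time_s: 9.7
position: [529.1, -186.5, 176.8]
tool_rot: [0.701, 2.624, 0.169]
contact_force: [-2.6, 2.9, 5.1]
grip_width: 0.269
gripper_force: 50.0
```

```bash
python3 -c "
from h import *
rep(50)"
```

```text
t 9.7 hood xyz [ 1.6 -0.7 60. ] F hood [0.6 3.3 5.5] T hood [ 0.73 -0.07  0.15] g 0.269 q6 -1.74
turn err hood [ 0.95 -0.62 -0.29] world [ 1.08 -0.43  0.19] H [[0.867, -0.187, -0.461], [0.165, 0.982, -0.088], [0.469, 0.0, 0.883]]
```

Request:
arm_command([
  [[1.38,0.26,-2.65],[0,0,0.1],0.1],
  [[1.38,0.26,-2.65],[0,0,0],0.1],
])

```text
time_s: 9.95
position: [529.3, -186.5, 176.9]
tool_rot: [0.839, 2.597, 0.203]
contact_force: [-1.3, 2.8, 3.9]
grip_width: 0.271
gripper_force: 50.0
```

```bash
python3 -c "
from h import *
rep(44)"
```

```text
t 9.95 hood xyz [ 1.8 -0.7 60.1] F hood [1.2 3.  3.8] T hood [ 0.53 -0.12  0.15] g 0.271 q6 -1.64
turn err hood [ 0.89 -0.69 -0.3 ] world [ 1.04 -0.51  0.15] H [[0.867, -0.187, -0.461], [0.165, 0.982, -0.088], [0.469, 0.0, 0.883]]
```

Request:
arm_command([
  [[1.38,0.26,-2.65],[0,0,0],0.1],
  [[1.38,0.26,-2.65],[0,0,0],0.1],
])

```text
time_s: 10.2
position: [529.3, -186.6, 176.9]
tool_rot: [0.977, 2.563, 0.237]
contact_force: [-1.0, 2.2, 3.2]
grip_width: 0.268
gripper_force: 50.0
```

```bash
python3 -c "
from h import *
rep(38)"
```

```text
t 10.2 hood xyz [ 1.9 -0.8 60.1] F hood [1.  2.3 3.1] T hood [ 0.5  -0.21  0.19] g 0.268 q6 -1.54
turn err hood [ 0.81 -0.76 -0.3 ] world [ 0.99 -0.59  0.11] H [[0.867, -0.187, -0.461], [0.165, 0.982, -0.088], [0.469, 0.0, 0.883]]
```

Torque has risen to the stiff-spindle level (about 0.2 N m) while the key stays at the same depth. The blade has probably caught the slot partway and is dragging the spindle, so I'll turn back a little under light pressure.

Request:
arm_command([
  [[-1.38,-0.26,2.65],[0,0,0],0.1],
  [[-1.38,-0.26,2.65],[0.1,0,-0.2],0.1],
])

```text
time_s: 10.45
position: [529.3, -186.8, 176.8]
tool_rot: [0.835, 2.598, 0.201]
contact_force: [-4.1, 0.9, 5.7]
grip_width: 0.267
gripper_force: 50.0
```

```bash
python3 -c "
from h import *
rep(44)"
```

```text
t 10.45 hood xyz [ 1.7 -1.  60. ] F hood [-0.8  1.6  6.9] T hood [ 0.32  0.4  -0.05] g 0.267 q6 -1.64
turn err hood [ 0.92 -0.71 -0.49] world [ 1.16 -0.5  -0.01] H [[0.867, -0.187, -0.461], [0.165, 0.982, -0.088], [0.469, 0.0, 0.883]]
```

Request:
arm_command([
  [[-1.38,-0.26,2.65],[0,0,0],0.1],
  [[-1.38,-0.26,2.65],[0,0,0],0.1],
])

```text
time_s: 10.7
position: [529.0, -186.9, 176.6]
tool_rot: [0.697, 2.625, 0.167]
contact_force: [-5.0, 0.1, 4.9]
grip_width: 0.266
gripper_force: 50.0
```

```bash
python3 -c "
from h import *
rep(50)"
```

```text
t 10.7 hood xyz [ 1.3 -1.1 60. ] F hood [-2.1  1.1  6.6] T hood [ 0.4   0.55 -0.12] g 0.266 q6 -1.75
turn err hood [ 0.99 -0.65 -0.49] world [ 1.21 -0.43  0.03] H [[0.867, -0.187, -0.461], [0.165, 0.982, -0.088], [0.469, 0.0, 0.883]]
```

Request:
arm_command([
  [[1.6,0.05,-2.55],[0,0,0],0.1],
  [[1.6,0.05,-2.55],[0,0,0],0.1],
  [[1.6,0.05,-2.55],[0,0,0],0.1],
])

```text
time_s: 11.08
position: [529.0, -187.1, 176.6]
tool_rot: [0.902, 2.574, 0.239]
contact_force: [-5.1, -0.6, 3.5]
grip_width: 0.264
gripper_force: 50.0
```

```bash
cat >> h.py <<'E'
def con():
    "contact load at TCP in hood axes, less the air baseline"
    o=r.observe();H=(Ro.from_euler('z',YB,degrees=True)*Ro.from_euler('y',-28,degrees=True)).as_matrix()
    F=H.T@o['contact_force']-[-1.2,0,-2.5];T=H.T@o['ft_torque']-[.06,.53,-.05]
    print('dF',F.round(1),'dT',T.round(2),'couple at 75mm',(T-np.cross([0,0,-.075],F)).round(2))
E
python3 -c "
from h import *
rep(41);con()"
```

```text
t 11.075 hood xyz [ 1.3 -1.3 60. ] F hood [-2.9  0.4  5.5] T hood [-0.02  0.81  0.04] g 0.264 q6 -1.61
turn err hood [ 0.35  0.01 -0.32] world [ 0.45  0.09 -0.12] H [[0.867, -0.187, -0.461], [0.165, 0.982, -0.088], [0.469, 0.0, 0.883]]
dF [-1.7  0.4  8. ] dT [-0.08  0.28  0.09] couple at 75mm [-0.1   0.15  0.09]
```

Request:
arm_command([
  [[1.38,0.26,-2.65],[0,0,0],0.1],
  [[1.38,0.26,-2.65],[0,0,0],0.1],
  [[1.38,0.26,-2.65],[0,0,0],0.1],
])

```text
time_s: 11.45
position: [528.9, -187.2, 176.6]
tool_rot: [1.107, 2.516, 0.288]
contact_force: [-4.7, 0.1, 5.2]
grip_width: 0.261
gripper_force: 50.0
```

```bash
python3 -c "
from h import *
rep(32);con()"
```

```text
t 11.45 hood xyz [ 1.3 -1.3 60.1] F hood [-1.6  1.   6.8] T hood [0.1  0.67 0.11] g 0.261 q6 -1.46
turn err hood [ 0.35 -0.04 -0.33] world [ 0.47  0.05 -0.13] H [[0.867, -0.187, -0.461], [0.165, 0.982, -0.088], [0.469, 0.0, 0.883]]
dF [-0.4  1.   9.3] dT [0.04 0.14 0.16] couple at 75mm [-0.04  0.12  0.16]
```

By the A-referenced depth (TCP 59.9 mm above the mouth when home in A), the present 60.0 mm means the key is already home in B. The 0.15 N m is the stiff spindle turning with it, so I'll carry on clockwise to the stop.

Request:
arm_command([
  [[2.31,0.44,-4.41],[-0.1,0,0.2],0.1],
  [[2.31,0.44,-4.41],[0,0,0],0.1],
  [[2.31,0.44,-4.41],[0,0,0],0.1],
  [[2.31,0.44,-4.41],[0,0,0],0.1],
])

```text
time_s: 11.95
position: [528.9, -187.2, 176.7]
tool_rot: [1.551, 2.333, 0.396]
contact_force: [-3.0, -0.3, 2.6]
grip_width: 0.269
gripper_force: 50.0
```

```bash
python3 -c "
from h import *
rep(12);con()"
```

```text
t 11.95 hood xyz [ 1.3 -1.3 60.1] F hood [-1.4  0.3  3.7] T hood [-0.13  0.39  0.14] g 0.269 q6 -1.12
turn err hood [ 0.28 -0.11 -0.27] world [ 0.39 -0.04 -0.11] H [[0.867, -0.187, -0.461], [0.165, 0.982, -0.088], [0.469, 0.0, 0.883]]
dF [-0.2  0.3  6.2] dT [-0.19 -0.14  0.19] couple at 75mm [-0.21 -0.16  0.19]
```

Request:
arm_command([
  [[1.84,0.35,-3.53],[0,0,0],0.1],
  [[1.84,0.35,-3.53],[0,0,0],0.1],
  [[1.38,0.26,-2.65],[0,0,0],0.1],
  [[0,0,0],[0,0,0],0.1],
])

```text
time_s: 12.45
position: [529.0, -187.3, 176.7]
tool_rot: [1.78, 2.204, 0.451]
contact_force: [-2.2, 0.7, 5.1]
grip_width: 0.267
gripper_force: 50.0
```

```bash
python3 -c "
from h import *
rep(1);con()"
```

```text
t 12.45 hood xyz [ 1.3 -1.4 60.1] F hood [0.6 1.1 5.5] T hood [-0.13  0.28  0.17] g 0.267 q6 -0.94
turn err hood [ 0.25 -0.14 -0.42] world [ 0.44 -0.05 -0.26] H [[0.867, -0.187, -0.461], [0.165, 0.982, -0.088], [0.469, 0.0, 0.883]]
dF [1.8 1.1 8. ] dT [-0.19 -0.25  0.22] couple at 75mm [-0.27 -0.11  0.22]
```

Request:
arm_command([
  [[0.92,0.18,-1.77],[0,0,0],0.1],
  [[0.92,0.18,-1.77],[0,0,0],0.1],
  [[0,0,0],[0,0,0],0.1],
])

```text
time_s: 12.82
position: [528.9, -187.3, 176.6]
tool_rot: [1.866, 2.149, 0.471]
contact_force: [-1.8, -0.6, 6.2]
grip_width: 0.265
gripper_force: 50.0
```

```bash
python3 -c "
from h import *
rep(-3);con()"
```

```text
t 12.825 hood xyz [ 1.2 -1.5 60.1] F hood [ 1.2 -0.2  6.4] T hood [-0.21  0.1   0.11] g 0.265 q6 -0.88
turn err hood [ 0.23 -0.16 -0.29] world [ 0.36 -0.09 -0.15] H [[0.867, -0.187, -0.461], [0.165, 0.982, -0.088], [0.469, 0.0, 0.883]]
dF [ 2.4 -0.2  8.9] dT [-0.27 -0.43  0.16] couple at 75mm [-0.26 -0.25  0.16]
```

Still the same stiff torque; on to the stop in small steps.

Request:
arm_command([
  [[0.92,0.18,-1.77],[0,0,0],0.1],
  [[0.46,0.09,-0.88],[0,0,0],0.1],
  [[0,0,0],[0,0,0],0.1],
])

```text
time_s: 13.2
position: [528.9, -187.4, 176.6]
tool_rot: [1.926, 2.107, 0.486]
contact_force: [-2.1, -1.1, 5.9]
grip_width: 0.27
gripper_force: 50.0
```

```bash
python3 -c "
from h import *
rep(-6);con()"
```

```text
t 13.2 hood xyz [ 1.2 -1.5 60.1] F hood [ 0.8 -0.7  6.3] T hood [-0.22  0.11  0.16] g 0.27 q6 -0.83
turn err hood [ 0.23 -0.17 -0.31] world [ 0.37 -0.1  -0.16] H [[0.867, -0.187, -0.461], [0.165, 0.982, -0.088], [0.469, 0.0, 0.883]]
dF [ 2.  -0.7  8.8] dT [-0.28 -0.42  0.21] couple at 75mm [-0.23 -0.27  0.21]
```

No stop yet at −6°, so I'll look before going further: is the bare barrel 40 mm (home) or 53 mm (resting)?

```bash
python3 - <<'E'
from h import *
s=snap('side','s5.png');t=snap('top','t5.png');show()
a=cv2.resize(s['pixels'][130:220,270:370],(400,360),interpolation=cv2.INTER_CUBIC)
b=cv2.resize(t['pixels'][215:305,320:420],(400,360),interpolation=cv2.INTER_CUBIC)
cv2.imwrite('pics/c5.png',np.hstack([a,b]))
for k in(34,0,-40,-51,-53,-64):
    X=M-zB*k;print(k,'side',(np.array(proj(s,X))-[270,130])*4,'top',(np.array(proj(t,X))-[320,215])*4)
E
```

```text
13.3 [-0.622 -0.241  2.02   0.339  1.093 -0.828] [ 528.9 -187.4  176.6] F [-1.6 -0.7  4.4] T [-0.31  0.06  0.07] g 0.27266373090592333 49.97720074374229
34 side [156.74475067 256.47401966] top [153.7303709  103.65516857]
0 side [186.04153101 210.53196717] top [172.19598258 131.5353328 ]
-40 side [221.71944217 154.58327766] top [195.65183005 166.94996681]
-51 side [231.76971917 138.82283068] top [202.46078057 177.23040928]
-53 side [233.60839234 135.93949611] top [203.71635307 179.12612592]
-64 side [243.78423987 119.98213438] top [210.72126615 189.702441  ]
```

View pics/c5.png

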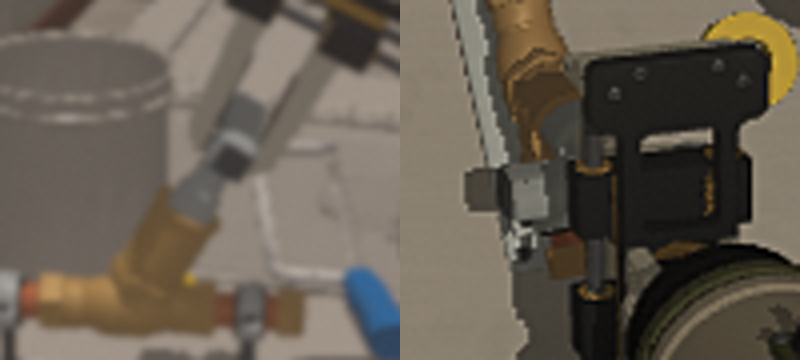

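The side crop shows the dark near end of the bar at about (235,157), the mouth at (186,210) and the barrel's fat section just out of the hood. I'll compare the end-face position with the home and resting predictions, using A at home as the reference.

```bash
python3 - <<'E'
from h import *
S1=np.load('pics/s1.png.npz');S5=np.load('pics/s5.png.npz')
def dark(d,x0,y0,x1,y1):
    g=cv2.cvtColor(d['pixels'],cv2.COLOR_BGR2GRAY)[y0:y1,x0:x1]
    th=(int(g.min())+int(np.median(g)))/2;ys,xs=np.nonzero(g<th);return xs.mean()+x0,ys.mean()+y0,len(xs),g.min(),th
print('A end',dark(S1,274,238,292,256));print('B end',dark(S5,322,162,335,176))
# A prediction, home: mouth A optical
def end(m,yaw,op,h,lean=28,ex=0):
    K=(Ro.from_euler('z',yaw,degrees=True)*Ro.from_euler('y',-28,degrees=True)).as_matrix()
    k=K@Ro.from_euler('z',op,degrees=True).as_matrix()
    return m+K[:,2]*h+k[:,1]*48+K[:,0]*ex
mA=np.array([557.4,122.2,123.9])
for h in(51,):
  for ex in(0,-2.7,-4):print('A pred',h,ex,np.round(proj(S1,end(mA,-1,0,h,ex=ex)),1))
for h in(51,57,63.5):print('B pred',h,np.round(proj(S5,end(M,YB,-6,h)),1),np.round(proj(S5,end(M,YB,-6,h,ex=1.2)),1))
E
```

```text
A end (np.float64(284.5806451612903), np.float64(246.89247311827958), 93, np.uint8(56), 75.0)
B end (np.float64(327.2916666666667), np.float64(170.45833333333334), 48, np.uint8(55), 74.0)
A pred 51 0 [279.9 245.1]
A pred 51 -2.7 [281.3 246. ]
A pred 51 -4 [282.1 246.5]
B pred 51 [325.6 171.7] [325.2 171.4]
B pred 57 [327.1 169.5] [326.6 169.2]
B pred 63.5 [328.6 167. ] [328.2 166.7]
```

Bar height comes out at about 53 mm above the mouth after A's bias (home 51, resting 63.5), so the key is home. On to the stop.

Request:
arm_command([
  [[0.46,0.09,-0.88],[0,0,0],0.1],
  [[0.92,0.18,-1.77],[0,0,0],0.1],
  [[0,0,0],[0,0,0],0.1],
])

```text
time_s: 13.68
position: [528.9, -187.4, 176.6]
tool_rot: [1.987, 2.064, 0.5]
contact_force: [-2.5, -1.7, 5.2]
grip_width: 0.263
gripper_force: 50.0
```

```bash
python3 -c "
from h import *
rep(-9);con()"
```

```text
t 13.675 hood xyz [ 1.2 -1.5 60.1] F hood [ 0.  -1.2  5.9] T hood [-0.26  0.15  0.19] g 0.263 q6 -0.78
turn err hood [ 0.22 -0.18 -0.29] world [ 0.36 -0.12 -0.15] H [[0.867, -0.187, -0.461], [0.165, 0.982, -0.088], [0.469, 0.0, 0.883]]
dF [ 1.2 -1.2  8.4] dT [-0.32 -0.38  0.24] couple at 75mm [-0.23 -0.29  0.24]
```

Request:
arm_command([
  [[0.92,0.18,-1.77],[0,0,0],0.1],
  [[0.46,0.09,-0.88],[0,0,0],0.1],
  [[0,0,0],[0,0,0],0.1],
])

```text
time_s: 14.05
position: [529.0, -187.4, 176.6]
tool_rot: [2.045, 2.019, 0.514]
contact_force: [-1.5, -2.0, 5.1]
grip_width: 0.266
gripper_force: 50.0
```

```bash
python3 -c "
from h import *
rep(-12);con()"
```

```text
t 14.05 hood xyz [ 1.3 -1.5 60.1] F hood [ 0.8 -1.7  5.4] T hood [-0.27 -0.02  0.26] g 0.266 q6 -0.73
turn err hood [ 0.21 -0.19 -0.31] world [ 0.36 -0.12 -0.18] H [[0.867, -0.187, -0.461], [0.165, 0.982, -0.088], [0.469, 0.0, 0.883]]
dF [ 2.  -1.7  7.9] dT [-0.33 -0.55  0.31] couple at 75mm [-0.21 -0.4   0.31]
```

Request:
arm_command([
  [[0.92,0.18,-1.77],[0,0,0],0.1],
  [[0.46,0.09,-0.88],[0,0,0],0.1],
  [[0,0,0],[0,0,0],0.1],
])

```text
time_s: 14.42
position: [529.0, -187.3, 176.7]
tool_rot: [2.103, 1.973, 0.528]
contact_force: [-0.5, -1.0, 4.6]
grip_width: 0.267
gripper_force: 50.0
```

```bash
python3 -c "
from h import *
rep(-15);con()"
```

```text
t 14.425 hood xyz [ 1.3 -1.5 60.1] F hood [ 1.5 -0.9  4.4] T hood [-0.24 -0.06  0.46] g 0.267 q6 -0.68
turn err hood [ 0.19 -0.2  -0.33] world [ 0.35 -0.13 -0.2 ] H [[0.867, -0.187, -0.461], [0.165, 0.982, -0.088], [0.469, 0.0, 0.883]]
dF [ 2.7 -0.9  6.9] dT [-0.3  -0.59  0.51] couple at 75mm [-0.24 -0.39  0.51]
```

Torque has reached 0.5 N m, so the stop is found and the valve is shut. I'll turn back through the slot play to square.

Request:
arm_command([
  [[-2.31,-0.44,4.41],[0,0,0],0.1],
  [[-2.31,-0.44,4.41],[0,0,0],0.1],
  [[-0.92,-0.18,1.77],[0,0,0],0.1],
  [[0,0,0],[0,0,0],0.1],
])

```text
time_s: 14.92
position: [528.6, -187.2, 176.4]
tool_rot: [1.865, 2.15, 0.47]
contact_force: [-4.6, -1.0, 7.2]
grip_width: 0.263
gripper_force: 50.0
```

```bash
python3 -c "
from h import *
rep(-3);con()"
```

```text
t 14.925 hood xyz [ 0.8 -1.3 60. ] F hood [-0.8 -0.1  8.5] T hood [-0.11  0.46  0.03] g 0.263 q6 -0.88
turn err hood [ 0.23 -0.22 -0.34] world [ 0.4  -0.14 -0.19] H [[0.867, -0.187, -0.461], [0.165, 0.982, -0.088], [0.469, 0.0, 0.883]]
dF [ 0.4 -0.1 11. ] dT [-0.17 -0.07  0.08] couple at 75mm [-0.16 -0.04  0.08]
```

Request:
arm_command([
  [[-0.46,-0.09,0.88],[0,0,0],0.1],
  [[-0.69,-0.13,1.3],[0,0,0],0.1],
  [[0,0,0],[-0.3,0,0.5],0.1],
])

```text
time_s: 15.3
position: [528.2, -187.0, 176.4]
tool_rot: [1.815, 2.183, 0.458]
contact_force: [0.5, -0.6, 0.1]
grip_width: 0.269
gripper_force: 50.0
```

```bash
python3 -c "
from h import *
rep(0);con()"
```

```text
t 15.3 hood xyz [ 0.5 -1.  60.2] F hood [ 0.4 -0.6 -0.1] T hood [-0.29 -0.02  0.04] g 0.269 q6 -0.92
turn err hood [ 0.23 -0.22  0.22] world [ 0.14 -0.2   0.3 ] H [[0.867, -0.187, -0.461], [0.165, 0.982, -0.088], [0.469, 0.0, 0.883]]
dF [ 1.6 -0.6  2.4] dT [-0.35 -0.55  0.09] couple at 75mm [-0.3  -0.43  0.09]
```

Request:
arm_command([
  [[0,0,0],[0,0,0],0.9],
  [[0,0,0],[0,0,0],0.9],
  [[0,0,0],[0,0,0],0.9],
  [[0,0,0],[0,0,0],0.9],
  [[0,0,0],[0,0,0],0.9],
])

```text
time_s: 15.92
position: [527.8, -186.9, 175.9]
tool_rot: [1.816, 2.184, 0.458]
contact_force: [0.1, -0.6, 0.3]
grip_width: 0.754
gripper_force: 0.0
```

Request:
arm_command([
  [[0,0,0],[-6,-1,11],0.9],
  [[0,0,0],[-9,-2,18],0.9],
  [[0,0,0],[-12,-2,22],0.9],
  [[0,0,0],[-12,-2,22],0.9],
  [[0,0,0],[-12,-2,22],0.9],
])

```text
time_s: 16.55
position: [476.2, -196.1, 272.7]
tool_rot: [1.815, 2.183, 0.457]
contact_force: [1.0, 0.4, 0.2]
grip_width: 0.897
gripper_force: 0.0
```

Request:
arm_command([
  [[0,0,0],[-30,30,30],0.9],
  [[0,0,0],[-40,40,20],0.9],
  [[0,0,0],[-40,40,20],0.9],
  [[0,0,0],[-40,30,0],0.9],
  [[0,0,0],[0,0,0],0.9],
])

```text
time_s: 17.18
position: [364.8, -72.8, 352.0]
tool_rot: [1.835, 2.221, 0.446]
contact_force: [0.5, -0.1, 1.2]
grip_width: 0.899
gripper_force: 0.0
```

```bash
python3 - <<'E'
from h import *
show()
s=snap('side','s6.png');t=snap('top','t6.png')
a=cv2.resize(s['pixels'][130:220,270:370],(400,360),interpolation=cv2.INTER_CUBIC)
b=cv2.resize(t['pixels'][205:295,310:410],(400,360),interpolation=cv2.INTER_CUBIC)
cv2.imwrite('pics/c6.png',np.hstack([a,b]))
for h in(51,63.5):
    for e in(48,-48):
        K=(Ro.from_euler('z',YB,degrees=True)*Ro.from_euler('y',-28,degrees=True)).as_matrix();X=M+K[:,2]*h+K[:,1]*e
        print(h,e,'side',(np.array(proj(s,X))-[270,130])*4,'top',(np.array(proj(t,X))-[310,205])*4)
E
```

```text
17.175 [-0.615 -0.893  2.113  0.286  1.661 -0.742] [364.8 -72.8 352. ] F [ 0.5 -0.1  1.2] T [-0.1   0.23  0.02] g 0.899043121491591 0.0
51 48 side [230.62399801 171.40518319] top [139.66125378 237.99716112]
51 -48 side [232.81823763 109.00475673] top [344.94718158 196.52691263]
63.5 48 side [242.70516736 152.65338257] top [146.18967561 250.28874967]
63.5 -48 side [243.88116281  91.49441556] top [354.28685854 208.20856463]
```

View pics/c6.png

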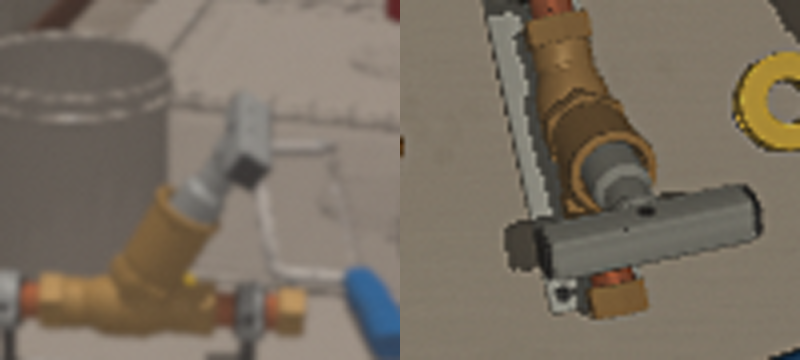

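The wrist is away and the key stands in B, with the bar ends in the top crop at (145,250) and (355,210). I'll triangulate the bar exactly as was done at A, and move joint 2 off its limit.

Request:
arm_command([
  [[0,0,0],[15,0,-5],0.9],
  [[0,0,0],[15,0,-5],0.9],
])

```text
time_s: 17.52
position: [395.2, -73.8, 340.7]
tool_rot: [1.837, 2.218, 0.446]
contact_force: [0.3, 0.8, -0.6]
grip_width: 0.898
gripper_force: 0.0
```

```bash
python3 - <<'E'
from h import *
print(r.observe()['q'].round(3))
S1=np.load('pics/s1.png.npz');S6=np.load('pics/s6.png.npz');T1=np.load('pics/t1.png.npz');T6=np.load('pics/t6.png.npz')
def grey(d,x0,y0,x1,y1,th):
    im=d['pixels'].astype(int)[y0:y1,x0:x1];m=((abs(im[:,:,0]-im[:,:,2])<16)&(im.mean(2)>th)).astype(np.uint8)
    n,l,st,c=cv2.connectedComponentsWithStats(m);k=1+np.argmax(st[1:,4]);ys,xs=np.nonzero(l==k)
    rc=cv2.minAreaRect(np.c_[xs,ys].astype(np.float32));return np.array(rc[0])+[x0,y0],rc[1],rc[2],st[k]
for th in(60,75): print('A top',grey(T1,165,252,245,275,th));print('B top',grey(T6,340,244,405,276,th))
def dark(d,x0,y0,x1,y1):
    g=cv2.cvtColor(d['pixels'],cv2.COLOR_BGR2GRAY)[y0:y1,x0:x1]
    th=(int(g.min())+int(np.median(g)))/2;ys,xs=np.nonzero(g<th);return xs.mean()+x0,ys.mean()+y0,len(xs)
a=dark(S1,274,238,292,256);b=dark(S6,325,164,340,178);print(a,b)
for n,e1,e2,mm,yaw,sd,T,S in(('A',(173.75,264),(228,264),np.array([557.4,122.2,123.9]),-1,a,T1,S1),('B',(310+145/4,205+250/4),(310+355/4,205+210/4),np.array([555.3,-181.6,123.]),YB,b,T6,S6)):
    X,e=tri([ray(T,*e1),ray(S,sd[0],sd[1])])
    K=(Ro.from_euler('z',yaw,degrees=True)*Ro.from_euler('y',-28,degrees=True)).as_matrix()
    print(n,X.round(1),np.round(e,1),'hood',(K.T@(X-mm)).round(1))
    c=(np.array(e1)+e2)/2
    for h in(51,63.5):
        for ex in(0,-2.7):print('  top centre obs',c,'pred',h,ex,np.round(proj(T,mm+K[:,2]*h+K[:,0]*ex),1))
E
```

```text
[-0.555 -0.806  2.091  0.269  1.582 -0.702]
A top (array([200., 263.]), (22.0, 52.0), 90.0, array([  9,   0,  53,  23, 866], dtype=int32))
B top (array([369. , 259.5]), (31.0, 58.0), 90.0, array([   0,    0,   59,   32, 1097], dtype=int32))
A top (array([200., 263.]), (22.0, 52.0), 90.0, array([  9,   0,  53,  23, 797], dtype=int32))
B top (array([372. , 259.5]), (31.0, 52.0), 90.0, array([  6,   0,  53,  32, 889], dtype=int32))
(np.float64(284.5806451612903), np.float64(246.89247311827958), 93) (np.float64(330.8363636363636), np.float64(172.61818181818182), 55)
A [526.2 173.1 168.7] [0.3 0.3] hood [-7.2 50.4 54.6]
  top centre obs [200.875 264.   ] pred 51 0 [201.6 259.9]
  top centre obs [200.875 264.   ] pred 51 -2.7 [201.7 261.2]
  top centre obs [200.875 264.   ] pred 63.5 0 [200.6 263. ]
  top centre obs [200.875 264.   ] pred 63.5 -2.7 [200.7 264.3]
B [ 516.8 -140.4  168.4] [0.5 0.5] hood [-5.2 47.6 54.2]
  top centre obs [372.5 262.5] pred 51 0 [371.1 259.3]
  top centre obs [372.5 262.5] pred 51 -2.7 [371.2 260.6]
  top centre obs [372.5 262.5] pred 63.5 0 [373.  262.3]
  top centre obs [372.5 262.5] pred 63.5 -2.7 [373.2 263.6]
```

```bash
python3 -c "
from h import *
print(r.sign_off())"
```

```text
the job is handed in; nothing more can be done
None
```

I moved the key from valve A to valve B and turned it clockwise to the stop. It now stands fully home with the bar within about 1° of square, the arm well clear, and the job was handed in at about 17.5 s. Three caveats: it went straight into B's slot with no clear drop felt, the axial force briefly reached about 20 N against the 3 to 8 N asked, and joint 2 read −0.893 against its −0.89 limit while backing away.

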